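# Unlock the capping press and hold its lever down

### The job

Get the small capping press ready and press the bottle in it: first swing its folded outrigger leg all the way out until it snaps home against its stop, then flip the safety catch fully aside, away from the robot, so that it no longer props up the lever, and only then pull the fork lever all the way down. Finish while still holding the lever fully down with the gripper (it springs back up if let go), with the leg still out and the catch still aside, and without shifting or knocking over the three loose bottles standing round the press.

Things in the scene. Friction and masses are not known exactly. Their poses are not given: they have to be found in the camera images.
- press: Grey hand-lever capping press fixed to the bench, base plate 190 x 140 x 19 mm. Origin: centre of its underside, on the bench. Its x points from the front (robot side, under the grip) to the column at the back, y to its left, z up; turned up to 0.25 rad. Positions below: (x, y, z) mm in this frame. Column head up to z = 164, |y| < 35. The small bottle under the ram at (-15, 0) is part of it.
- leg (a joint): Outrigger leg, press's right side: vertical hinge at (-60, -110), knob 160 mm from it. 0 = folded along the press's +x; grows clockwise from above as the knob swings out; at 1.57 it points along -y; stop, seated, at 1.60 rad. Starts at 0.05 to 0.45. Turns freely to about 1.2, then must be pushed (3 to 5 N at the knob) over a sprung detent at 1.43, after which it snaps on to the stop and stays.
- leg_knob (a point): Centre of the upright black round knob of the levelling foot at the leg's outer end: 22 mm diameter, 34 mm tall, from 76 to 110 mm above the bench, on a 12 mm spindle. Take it from above, or push it.
- catch (a joint): Safety catch, left: flat pawl at z 152-160 on a vertical hinge at (0, 95). 0 = locked: pawl under the left lever arm, thumb pin towards the press's +y, 40 mm from the hinge. Grows clockwise from above as the pin swings towards the press's +x (away from the robot); stop at 1.57 rad = fully aside. Starts at 0 to 0.2. 1 to 4 N at the pin; stays where left. Locked, it stops the lever after 0.1 rad.
- catch_pin (a point): Middle of the grip length of the upright black thumb pin on the catch's tail, 182 mm above the bench: 12 mm diameter (15 mm at its head), free from 160 to 199 mm above the bench. Take it from above, or push it.
- lever (a joint): Fork lever driving the ram; level hinge along the press's y at (55, 0, 140). 0 = up (arms 30 degrees above level, towards the front), grows as the grip is pulled down; lower stop at 0.87 rad (20 degrees below level). Springs up when let go: about 2 N at the grip when up, 7 N when fully down.
- lever_grip (a point): Centre of the black cross grip at the lever's front end: round bar 16 mm diameter along the press's y, 88 mm free between two side arms, 170 mm from the lever's hinge. Lever up: at (-92, 0, 225); fully down: at (-105, 0, 82). Can be pinched from above, fore and aft, fingers pointing down throughout: it turns between the pads.
- bottle_a_mid (a point): Centre of a loose brown bottle with black cap, 48 mm diameter, 103 mm tall. Leave it alone.
- bottle_b_mid (a point): Centre of a loose brown bottle with black cap, 29 mm diameter, 64 mm tall. Leave it alone.
- bottle_c_mid (a point): Centre of a loose brown bottle with white cap, 41 mm diameter, 85 mm tall. Leave it alone.

How it is judged (in metres and radians):
On the way, in this order (a step that is already met when the one before it is completed fails the run):
1. the outrigger leg is out and seated at its stop (value of joint leg above 1.52 rad and value of joint catch below 1 rad and value of joint lever below 0.3 rad), for 0.2 s.
2. the safety catch is flipped aside, the lever still up (value of joint catch above 1.3 rad and value of joint lever below 0.3 rad and value of joint leg above 1.52 rad), for 0.2 s.
3. the lever is pulled fully down and held by the gripper (value of joint lever above 0.78 rad and contact force between the fingers and lever above 1.5 N), for 0.5 s.
At the end, for the whole second after the job is handed in: Leg seated (joint leg > 1.52 rad), catch aside (joint catch > 1.3 rad), lever held fully down (joint lever > 0.78 rad) with the gripper's fingers pressing on it with more than 1.5 N, through the last second (all of step 3 and value of joint leg above 1.52 rad and value of joint catch above 1.3 rad); the arm keeps its last pose, push and grip.
It fails at once if a loose bottle is shifted by more than 30 mm or knocked over (distance of any of bottle_a_mid, bottle_b_mid, bottle_c_mid from where it was at the start of the episode above 0.03 m).
It fails at once if the lever is forced down with the catch still locked or the leg not out (value of joint lever above 0.4 rad and (value of joint catch below 0.7 rad or value of joint leg below 1.2 rad)).
It also fails if it takes over 64 s, if anything falls off the work surface, if the arm or the gripper's body presses on something with over 40 N, if the wrist force passes 120 N, or if a joint passes its speed limit or range.

### The arm

A 6-joint arm with a two-finger parallel gripper is mounted at the origin on a cart in front of the work surface, level with it; the furniture and walls round the work are solid. World frame = base frame: x ahead of the robot, y to its left, z up, the work surface at z = 0. Lengths are in mm, angles in rad, forces in N, time in s.
With the tool pointing down it reaches from about 400 to 925 mm from the base axis. Payload 12.5 kg.
Tool frame: the origin (TCP) lies midway between the tips of the shut fingers; the grasp point (between the pads) lies 19 mm behind it; z points along the fingers, y is the direction in which the jaws open and shut (so a half turn about z gives the same grasp; the last joint's range is limited). The gripper opens to 95 mm and grips with 3 to 60 N. Pads are 20 mm wide; open, the fingers measure 119 mm over their backs; the gripper's body (75 mm by 180 mm) begins 59 mm behind the grasp point.
Start: joints at [1.216, 0.491, 1.559, -0, 1.092, -0.106], TCP at [153.883, 605.778, 214.661] pointing down, gripper open.
Joint ranges: [-3.1, 3.1], [-0.84, 2.19], [0.05, 2.79], [-1.13, 4.28], [0.06, 2.93], [-2.69, 2.69]. Speed limits (rad/s): [2.22, 2.22, 2.79, 3.14, 3.14, 3.14].

### API

Orientations are given as [roll, pitch, yaw] about the fixed x, y, z axes, in that order (R = Rz(yaw) Ry(pitch) Rx(roll)).
In Python, from cell import env gives the robot as it stands.
- The arm moves only by the tool arm_command, never from a script. Its argument "steps" is a list of rows, each an object of numbers: "dx", "dy", "dz": the shift along the tool's x, y, z as a fraction of full scale; "rx", "ry", "rz": the turn, a rotation vector about the tool's x, y, z as a fraction of full scale; "claw": the gripper command: -1 is fully open, 1 is shut, values between are in proportion. In form: [{"dx": .., "dy": .., "dz": .., "rx": .., "ry": .., "rz": .., "claw": ..}, ...]. A call has 1 to 10 rows; each row shifts and turns the pose as measured when the row begins, along the tool's axes as they then stand; what a row does not reach is not made up. Full scale, the value 1, is 0.8 m for a shift and 90 degrees for a turn. A row lasts 1/8 s, in which the tool goes at most 62.5 mm and 10.7 degrees, less where a joint would pass 70% of its speed; a pose out of reach is approached as far as the arm can. A call with a number of a shift or a turn outside -1 to 1 is refused whole. A call with a gripper value outside its range is refused whole. The fingers move at their own pace and stop on an object; the grip force is fixed at half the most. Time passes only in rows, so rows that do not move let the fingers close. It gives the time, the measured TCP pose, the force and the opening at its end, in the units of the state.
- env.state(): the state, without advancing time (a new reading comes with each control period).
- env.read_camera(name): name is "scene" or "top"; returns (picture, depth): 384x512x3 uint8, red, green, blue; 384x512 float32, mm along the optical axis (not along the pixel's ray), 0 where there is no reading.
- env.get_calibration(name): a dict with "vfov" (degrees; the focal length in pixels is half the picture's height over the tangent of half this angle, whatever the lens; pixels are square), "cx", "cy" (the principal point, pixels), "xyz" and "attitude" of the camera in the world. Camera axes: x right, y up, looking along -z (the intrinsics and any distortion apply to the point x, -y, -z); pixel columns grow to the right and rows downward; lengths in mm; the calibration is good to about 2 mm. A picture is of the moment at which its call begins. get_calibration takes no time and is no camera call.
- env.job_done(): hands the job in, once; it reports no verdict.
The state is a dict: "t": time; "joints": joint angles; "qvel": joint speeds; "tau": joint torques, N m; "eef_pos": TCP position; "tcp_rot": TCP orientation; "ft_force": force on the tool from outside, world axes, zero at the start; "moment": the same for the moment, N m; "opening": opening from 0.0 (shut) to 1.0 (fully open).
Only numpy, scipy, OpenCV 4.12 (cv2) and the standard library are available. Lean on these libraries where they do the work, as an engineer would, in place of code of your own. Each camera call takes 0.05 s, during which the arm holds its last target.

## Working session

There is one attempt and no reset: what is moved stays moved. The work goes in short steps, Python scripts to look and compute and a tool call to move; the robot and the scene stay as the last step left them, time stands still between calls to the robot, and variables do not carry over. Pictures are saved under pics/ and viewed, and the job is handed in when it is done.

Besides the shell and the picture viewer there is one more tool, called after "Call:" by a JSON object that holds its "api" and its "payload", one argument or row to a line. arm_command: Moves the arm, as the interface text tells. Its arguments: {"type":"object","properties":{"steps":{"type":"array","items":{"type":"object","properties":{"dx":{"type":"number"},"dy":{"type":"number"},"dz":{"type":"number"},"rx":{"type":"number"},"ry":{"type":"number"},"rz":{"type":"number"},"claw":{"type":"number"}}}}},"required":["steps"]}

```bash
ls; mkdir -p pics; python3 - <<'E'
from cell import env
import cv2,numpy as np
print(env.state())
for n in ("scene","top"):
    p,d=env.read_camera(n); print(n,env.get_calibration(n))
    cv2.imwrite(f"pics/{n}0.png",p[:,:,::-1]); np.savez(f"{n}0.npz",p=p,d=d)
E
```

```text
pics
{'t': 0.0, 'joints': array([ 1.21642202e+00,  4.91563337e-01,  1.55948339e+00,  1.12323687e-05,
        1.09164987e+00, -1.05596857e-01]), 'qvel': array([ 0.00104898,  0.00109055, -0.00021412, -0.00069188,  0.0002445 ,
       -0.00053564]), 'tau': array([ 1.98223306e-04, -6.12614179e+01, -2.58194858e+01,  6.93107676e-02,
        4.80121456e-02, -3.44062119e-05]), 'eef_pos': array([153.77425581, 605.5326369 , 214.04770342]), 'tcp_rot': array([-3.14049592e+00, -1.26262005e-04,  2.89280995e+00]), 'ft_force': array([0.13840168, 1.10978755, 0.8011298 ]), 'moment': array([-0.03892436, -0.00087196, -0.01198436]), 'opening': 0.9989534686327921}
scene {'vfov': 46.003725930965324, 'cx': 258.30219944753014, 'cy': 191.07051607161912, 'xyz': array([-155.69938384,  531.51738094,  555.91332643]), 'attitude': array([ 1.10808796, -0.00646782, -2.13958103])}
top {'vfov': 52.52920626979849, 'cx': 253.1301384131178, 'cy': 187.48696731537535, 'xyz': array([ 377.16066855,   75.23400005, 1104.38283114]), 'attitude': array([ 0.17245576,  0.01034648, -1.58567404])}
```

View pics/scene0.png

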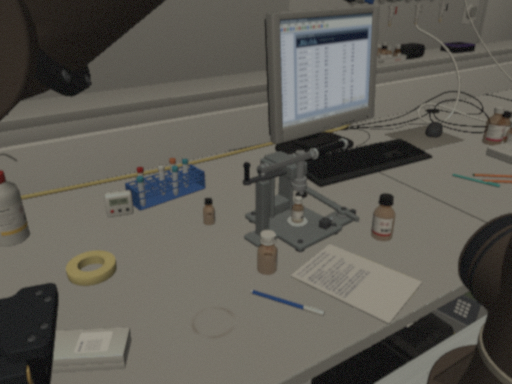

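View pics/top0.png

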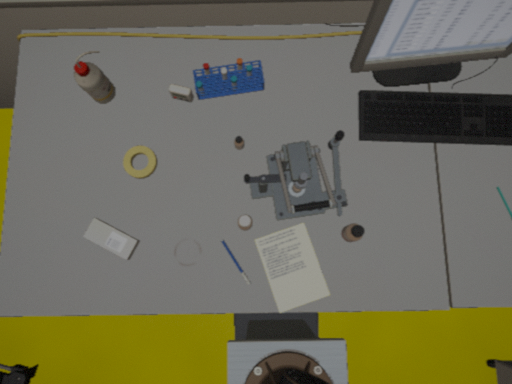

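```bash
cat > h.py <<'E'
import numpy as np,cv2
from scipy.spatial.transform import Rotation as R
from cell import env
def cam(n):
    c=env.get_calibration(n); f=192/np.tan(np.radians(c['vfov']/2))
    return c,f,R.from_euler('xyz',c['attitude']).as_matrix()
def ray(n,u,v):
    c,f,M=cam(n); d=M@np.array([(u-c['cx'])/f,-(v-c['cy'])/f,-1.]); return np.array(c['xyz']),d
def onplane(n,u,v,z):
    o,d=ray(n,u,v); return o+d*(z-o[2])/d[2]
def pt(n,u,v,dep):
    o,d=ray(n,u,v); return o+d*dep
def proj(n,P):
    c,f,M=cam(n); q=M.T@(np.asarray(P,float)-c['xyz']); return c['cx']+f*q[0]/-q[2], c['cy']-f*q[1]/-q[2]
E
python3 - <<'E'
from h import *
t=np.load('top0.npz'); p=t['p'][115:245,230:380]; cv2.imwrite('pics/topc.png',cv2.resize(p[:,:,::-1],None,fx=4.5,fy=4.5,interpolation=cv2.INTER_CUBIC))
s=np.load('scene0.npz'); p=s['p'][140:260,230:370]; cv2.imwrite('pics/scenec.png',cv2.resize(p[:,:,::-1],None,fx=5,fy=5,interpolation=cv2.INTER_CUBIC))
E
```

```text
(no output)
```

View pics/topc.png

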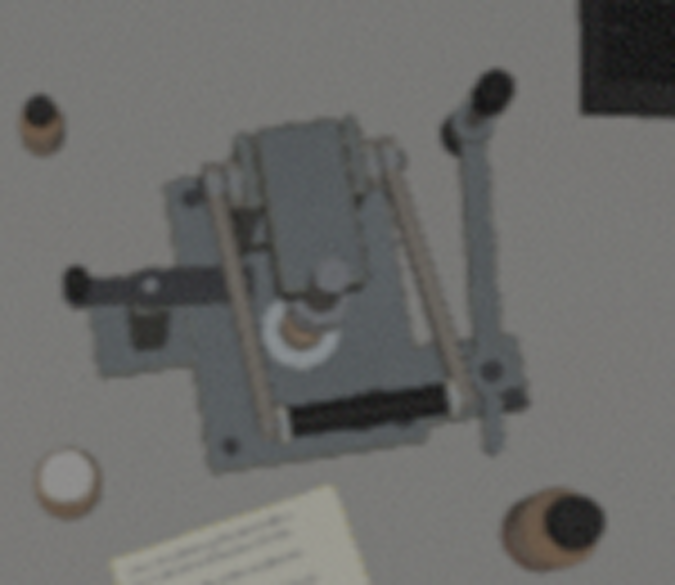

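View pics/scenec.png

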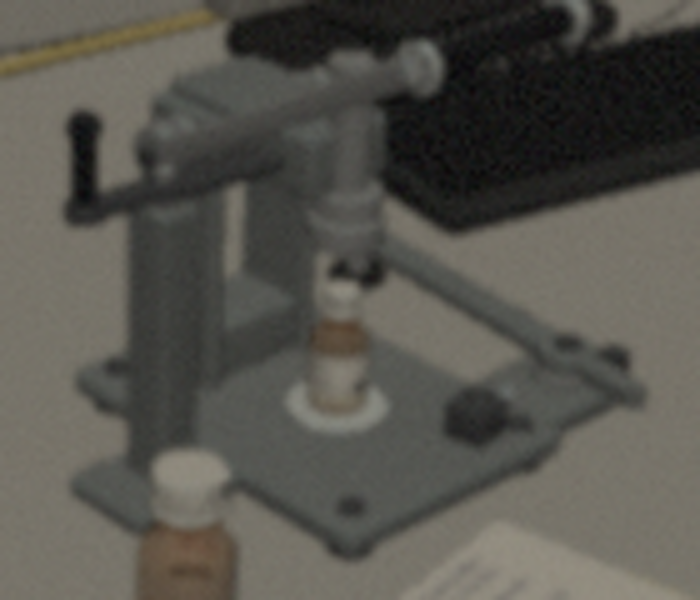

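```bash
python3 - <<'E'
from h import *
d=np.load('top0.npz')['d']
def T(x,y,z):
    u,v=230+(x+.5)/4.5-.5,115+(y+.5)/4.5-.5
    P=onplane('top',u,v,z); dd=d[int(round(v))-1:int(round(v))+2,int(round(u))-1:int(round(u))+2]
    dd=dd[dd>0]; D=pt('top',u,v,np.median(dd)) if dd.size else 0
    return P.round(1),np.round(D,1)
for n,a in dict(gripL=(293,421,233),gripR=(448,399,233),knob=(494,91,110),pin=(77,284,199),pivot=(150,285,165),leghinge=(491,370,75),legfar=(493,448,75),hL=(215,180,150),hR=(393,155,150),
  c_fl=(213,471,19),c_bl=(168,180,19),a=(573,517,103),b=(40,107,64),c=(68,475,85),colBL=(262,130,164),colBR=(352,120,164),colFL=(280,290,164),colFR=(365,280,164)).items(): print(n,*T(*a))
gl,gr=T(293,421,233)[0],T(448,399,233)[0]
# scene pin: mid of pin
for (x,y) in ((84,122),(86,185)):
    u,v=230+(x+.5)/5-.5,140+(y+.5)/5-.5
    print('scene', onplane('scene',u,v,199 if y<150 else 165))
E
```

```text
gripL [480.3 -10.9 233. ] [480.5 -11.1 231.3]
gripR [490.1 -88.8 233. ] [490.3 -89.  231.6]
knob [ 688.3 -147.8  110. ] [ 688.5 -147.9  109.7]
pin [558.8  97.1 199. ] [559.2  97.2 196.7]
pivot [564.4  58.  165. ] [564.3  58.  165.1]
leghinge [ 527.5 -144.8   75. ] [ 533.  -152.8   37.4]
legfar [ 481.1 -143.5   75. ] [ 485.4 -152.5   32.8]
hL [626.8  20.1 150. ] [626.1  20.3 152.5]
hR [639.5 -80.2 150. ] [638.9 -79.8 152.3]
c_fl [475.2  18.5  19. ] [476.6  17.8   3.8]
c_bl [661.6  42.5  19. ] [6.665e+02 4.200e+01 3.000e-01]
a [ 438.3 -180.8  103. ] [ 438.4 -181.3  101.3]
b [697.6 121.9  64. ] [698.1 121.9  62.2]
c [468.3 106.5  85. ] [468.4 106.5  83.4]
colBL [651.3  -5.9 164. ] [651.5  -6.  163.1]
colBR [656.1 -56.  164. ] [658.7 -57.3 155.2]
colFL [560.6 -13.  164. ] [562.4 -13.9 154.4]
colFR [565.3 -59.6 164. ] [566.9 -60.8 156.1]
scene [561.14482609  98.89877695 199.        ]
scene [572.28021165  91.38687687 165.        ]
```

Call:
{"api": "arm_command", "payload": {
  "steps": [
    {"rz": 0.1053, "dz": -0.014, "claw": -1},
    {"rz": 0.1053, "dz": -0.014, "claw": -1},
    {"rz": 0.1053, "dz": -0.014, "claw": -1},
    {"rz": 0.1053, "dz": -0.014, "claw": -1},
    {"rz": 0.1053, "dz": -0.014, "claw": -1},
    {"rz": 0.1053, "dz": -0.014, "claw": -1},
    {"rz": 0.1053, "dz": -0.014, "claw": -1},
    {"rz": 0.1053, "dz": -0.014, "claw": -1}
  ]
}}

```text
$.steps[0]: bad value
```

```bash
python3 - <<'E'
from h import *
# profile of heights along press x at several y
d=np.load('top0.npz')['d']; v,u=np.mgrid[100:260,220:400]
P=np.array([pt('top',a,b,d[b,a]) for b,a in zip(v.ravel(),u.ravel()) if d[b,a]>0])
c,s=np.cos(.125),np.sin(.125); q=P[:,:2]-[577,-37.3]; X=q@[c,s]; Y=q@[-s,c]
for y0 in (-50,-25,0,25,50):
    m=abs(Y-y0)<8
    print(y0,[(x,int(P[m&(abs(X-x)<5),2].max())) for x in range(-120,110,10) if (m&(abs(X-x)<5)).any()])
# monitor low corner
for (a,b) in ((360,60),(375,10),(415,75),(400,62),(480,60)): print(a,b,pt('top',a,b,d[b,a]).round())
for P in ([154,606,214],[154,606,292]): print(proj('scene',P))
E
```

```text
Traceback (most recent call last):
  File "h.py", line 12, in pt
    o,d=ray(n,u,v); return o+d*dep
        ~~~^^^^^^^
  File "h.py", line 8, in ray
    c,f,M=cam(n); d=M@np.array([(u-c['cx'])/f,-(v-c['cy'])/f,-1.]); return np.array(c['xyz']),d
          ~~~^^^
  File "h.py", line 5, in cam
    c=env.get_calibration(n); f=192/np.tan(np.radians(c['vfov']/2))
ValueError: time passes only in moves, steps and waits
```

Call:
{"api": "arm_command", "payload": {
  "steps": [
    {"dx": 0, "dy": 0, "dz": -0.014, "rx": 0, "ry": 0, "rz": 0.1053, "claw": -1},
    {"dx": 0, "dy": 0, "dz": -0.014, "rx": 0, "ry": 0, "rz": 0.1053, "claw": -1},
    {"dx": 0, "dy": 0, "dz": -0.014, "rx": 0, "ry": 0, "rz": 0.1053, "claw": -1},
    {"dx": 0, "dy": 0, "dz": -0.014, "rx": 0, "ry": 0, "rz": 0.1053, "claw": -1},
    {"dx": 0, "dy": 0, "dz": -0.014, "rx": 0, "ry": 0, "rz": 0.1053, "claw": -1},
    {"dx": 0, "dy": 0, "dz": -0.014, "rx": 0, "ry": 0, "rz": 0.1053, "claw": -1},
    {"dx": 0, "dy": 0, "dz": -0.014, "rx": 0, "ry": 0, "rz": 0.1053, "claw": -1},
    {"dx": 0, "dy": 0, "dz": -0.014, "rx": 0, "ry": 0, "rz": 0.1053, "claw": -1}
  ]
}}

```text
t: 1.1
eef_pos: [153.4, 604.5, 302.4]
tcp_rot: [-3.139, 0.009, 1.527]
ft_force: [0.7, -0.3, 0.4]
opening: 0.999
```

```bash
sed -i 's/^def cam/import functools\n@functools.lru_cache\ndef cam/' h.py; python3 - <<'E'
from h import *
# profile of heights along press x at several y
d=np.load('top0.npz')['d']; v,u=np.mgrid[100:260,220:400]
P=np.array([pt('top',a,b,d[b,a]) for b,a in zip(v.ravel(),u.ravel()) if d[b,a]>0])
c,s=np.cos(.125),np.sin(.125); q=P[:,:2]-[577,-37.3]; X=q@[c,s]; Y=q@[-s,c]
for y0 in (-50,-25,0,25,50):
    m=abs(Y-y0)<8
    print(y0,[(x,int(P[m&(abs(X-x)<5),2].max())) for x in range(-120,110,10) if (m&(abs(X-x)<5)).any()])
# monitor low corner
for (a,b) in ((360,60),(375,10),(415,75),(400,62),(480,60)): print(a,b,pt('top',a,b,d[b,a]).round())
for P in ([154,606,214],[154,606,292]): print(proj('scene',P))
E
```

```text
-50 [(-120, 4), (-110, 2), (-100, 233), (-90, 236), (-80, 231), (-70, 221), (-60, 216), (-50, 213), (-40, 204), (-30, 199), (-20, 193), (-10, 188), (0, 181), (10, 177), (20, 171), (30, 165), (40, 158), (50, 155), (60, 156), (70, 150)]
-25 [(-120, 2), (-110, 2), (-100, 234), (-90, 235), (-80, 229), (-60, 38), (-50, 22), (-40, 21), (-30, 23), (-20, 155), (-10, 164), (0, 165), (10, 164), (20, 166), (30, 165), (40, 166), (50, 165), (60, 166), (70, 166), (80, 163)]
0 [(-120, 8), (-110, 5), (-100, 235), (-90, 236), (-80, 228), (-60, 22), (-50, 22), (-40, 25), (-30, 134), (-20, 196), (-10, 196), (0, 166), (10, 167), (20, 165), (30, 166), (40, 166), (50, 169), (60, 166), (70, 167), (80, 165)]
25 [(-120, 7), (-110, 3), (-100, 233), (-90, 234), (-80, 228), (-60, 20), (-50, 23), (-40, 22), (-30, 23), (-20, 160), (-10, 165), (0, 166), (10, 166), (20, 167), (30, 166), (40, 166), (50, 166), (60, 168), (70, 165), (80, 166), (100, 0)]
50 [(-120, 6), (-110, 2), (-100, 234), (-90, 238), (-80, 234), (-70, 221), (-60, 218), (-50, 209), (-40, 206), (-30, 199), (-20, 194), (-10, 188), (0, 181), (10, 178), (20, 170), (30, 163), (40, 157), (50, 156), (60, 157), (70, 149), (80, 22), (90, 22), (100, 5)]
360 60 [ 882. -205.  145.]
375 10 [ 905. -193.  325.]
415 75 [ 899. -403.   16.]
400 62 [ 890. -322.  114.]
480 60 [ 953. -613.   -3.]
(np.float64(-41.57783990543413), np.float64(457.68090144608806))
(np.float64(-74.02541185220309), np.float64(386.8753507914064))
```

Call:
{"api": "arm_command", "payload": {
  "steps": [
    {"dx": 0, "dy": 0, "dz": 0, "rx": 0, "ry": 0, "rz": -0.028, "claw": -1},
    {"dx": -0.0627, "dy": 0.0446, "dz": 0, "rx": 0, "ry": 0, "rz": 0, "claw": -1},
    {"dx": -0.0627, "dy": 0.0446, "dz": 0, "rx": 0, "ry": 0, "rz": 0, "claw": -1},
    {"dx": -0.0627, "dy": 0.0446, "dz": 0, "rx": 0, "ry": 0, "rz": 0, "claw": -1},
    {"dx": -0.0627, "dy": 0.0446, "dz": 0, "rx": 0, "ry": 0, "rz": 0, "claw": -1},
    {"dx": -0.0627, "dy": 0.0446, "dz": 0, "rx": 0, "ry": 0, "rz": 0, "claw": -1},
    {"dx": -0.0627, "dy": 0.0446, "dz": 0, "rx": 0, "ry": 0, "rz": 0, "claw": -1},
    {"dx": -0.0627, "dy": 0.0446, "dz": 0, "rx": 0, "ry": 0, "rz": 0, "claw": -1},
    {"dx": -0.0627, "dy": 0.0446, "dz": 0, "rx": 0, "ry": 0, "rz": 0, "claw": -1}
  ]
}}

```text
t: 2.22
eef_pos: [441.4, 197.3, 303.4]
tcp_rot: [-3.137, 0.01, 1.577]
ft_force: [-0.1, 0.9, 0.3]
opening: 1.001
```

Call:
{"api": "arm_command", "payload": {
  "steps": [
    {"dx": -0.0616, "dy": 0.0441, "dz": 0, "rx": 0, "ry": 0, "rz": 0, "claw": -1},
    {"dx": -0.0616, "dy": 0.0441, "dz": 0, "rx": 0, "ry": 0, "rz": 0, "claw": -1},
    {"dx": -0.0616, "dy": 0.0441, "dz": 0, "rx": 0, "ry": 0, "rz": 0, "claw": -1},
    {"dx": -0.0616, "dy": 0.0441, "dz": 0, "rx": 0, "ry": 0, "rz": 0, "claw": -1},
    {"dx": -0.0616, "dy": 0.0441, "dz": 0, "rx": 0, "ry": 0, "rz": 0, "claw": -1},
    {"dx": -0.0616, "dy": 0.0441, "dz": 0, "rx": 0, "ry": 0, "rz": 0, "claw": -1},
    {"dx": -0.0616, "dy": 0.0441, "dz": 0, "rx": 0, "ry": 0, "rz": 0, "claw": -1},
    {"dx": 0, "dy": 0, "dz": 0, "rx": 0, "ry": 0, "rz": 0, "claw": -1}
  ]
}}

```text
t: 3.22
eef_pos: [696.4, -162.5, 301.8]
tcp_rot: [-3.133, 0.009, 1.572]
ft_force: [-0.3, -0.0, -0.3]
opening: 0.999
```

```bash
python3 - <<'E'
from h import *
print(env.state()['eef_pos'],env.state()['joints'].round(3))
for n in ("scene","top"):
    p,d=env.read_camera(n); cv2.imwrite(f"pics/{n}1.png",p[:,:,::-1])
E
```

```text
[ 696.43766885 -162.45039283  301.84323236] [-0.317  0.572  1.181 -0.011  1.395 -0.316]
```

View pics/scene1.png

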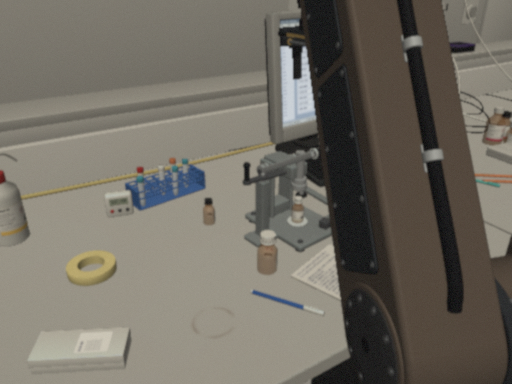

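View pics/top1.png

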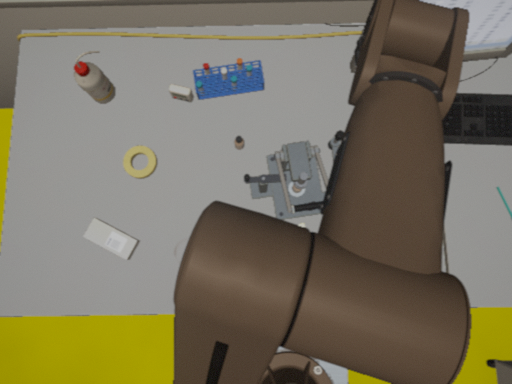

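Call:
{"api": "arm_command", "payload": {
  "steps": [
    {"dx": 0.0184, "dy": -0.0103, "dz": 0, "rx": 0, "ry": 0, "rz": 0, "claw": -1},
    {"dx": 0, "dy": 0, "dz": 0.05, "rx": 0, "ry": 0, "rz": 0, "claw": -1},
    {"dx": 0, "dy": 0, "dz": 0.05, "rx": 0, "ry": 0, "rz": 0, "claw": -1},
    {"dx": 0, "dy": 0, "dz": 0.05, "rx": 0, "ry": 0, "rz": 0, "claw": -1},
    {"dx": 0, "dy": 0, "dz": 0.04, "rx": 0, "ry": 0, "rz": 0, "claw": -1},
    {"dx": 0, "dy": 0, "dz": 0, "rx": 0, "ry": 0, "rz": 0, "claw": -1}
  ]
}}

```text
t: 4.08
eef_pos: [681.2, -132.0, 153.4]
tcp_rot: [-3.139, 0.009, 1.584]
ft_force: [-0.3, -0.2, 1.3]
opening: 0.999
```

Call:
{"api": "arm_command", "payload": {
  "steps": [
    {"dx": -0.012, "dy": 0.005, "dz": 0, "rx": 0, "ry": 0, "rz": -0.007, "claw": -1},
    {"dx": 0, "dy": 0, "dz": 0, "rx": 0, "ry": 0, "rz": 0, "claw": -1}
  ]
}}

```text
t: 4.32
eef_pos: [686.2, -140.7, 157.5]
tcp_rot: [3.14, 0.01, 1.598]
ft_force: [0.2, -0.3, 0.4]
opening: 0.999
```

Call:
{"api": "arm_command", "payload": {
  "steps": [
    {"dx": -0.009, "dy": 0.002, "dz": 0.04, "rx": 0, "ry": -0.006, "rz": 0.012, "claw": -1},
    {"dx": 0, "dy": 0, "dz": 0.035, "rx": 0, "ry": 0, "rz": 0, "claw": -1},
    {"dx": 0, "dy": 0, "dz": 0.01, "rx": 0, "ry": 0, "rz": 0, "claw": -1}
  ]
}}

```text
t: 4.7
eef_pos: [690.4, -149.8, 93.5]
tcp_rot: [3.132, 0.022, 1.578]
ft_force: [0.1, -0.3, 0.4]
opening: 0.998
```

Call:
{"api": "arm_command", "payload": {
  "steps": [
    {"dx": 0.002, "dy": -0.002, "dz": 0.016, "rx": -0.012, "ry": 0.005, "rz": 0, "claw": -1},
    {"dx": 0, "dy": 0, "dz": 0, "rx": 0, "ry": 0, "rz": 0, "claw": -1}
  ]
}}

```text
t: 4.95
eef_pos: [689.7, -148.7, 82.5]
tcp_rot: [3.11, 0.015, 1.578]
ft_force: [-0.1, -0.0, -0.1]
opening: 0.997
```

Call:
{"api": "arm_command", "payload": {
  "steps": [
    {"dx": 0, "dy": 0, "dz": 0.003, "rx": -0.008, "ry": -0.018, "rz": 0, "claw": 1},
    {"dx": 0, "dy": 0, "dz": 0, "rx": 0, "ry": 0, "rz": 0, "claw": 1},
    {"dx": 0, "dy": 0, "dz": 0, "rx": 0, "ry": 0, "rz": 0, "claw": 1},
    {"dx": 0, "dy": 0, "dz": 0, "rx": 0, "ry": 0, "rz": 0, "claw": 1}
  ]
}}

```text
t: 5.45
eef_pos: [691.4, -148.9, 83.4]
tcp_rot: [3.093, 0.047, 1.577]
ft_force: [0.0, 0.3, 0.2]
opening: 0.635
```

Call:
{"api": "arm_command", "payload": {
  "steps": [
    {"dx": 0, "dy": 0, "dz": 0, "rx": 0.03, "ry": 0.029, "rz": 0, "claw": 1},
    {"dx": 0, "dy": 0, "dz": 0, "rx": 0, "ry": 0, "rz": 0, "claw": 1},
    {"dx": 0, "dy": 0, "dz": 0, "rx": 0, "ry": 0, "rz": 0, "claw": 1},
    {"dx": 0, "dy": 0, "dz": 0, "rx": 0, "ry": 0, "rz": 0, "claw": 1},
    {"dx": 0, "dy": 0, "dz": 0, "rx": 0, "ry": 0, "rz": 0, "claw": 1}
  ]
}}

```text
t: 6.08
eef_pos: [692.8, -148.7, 83.6]
tcp_rot: [3.135, 0.003, 1.578]
ft_force: [0.7, -0.8, -2.1]
opening: 0.218
```

Call:
{"api": "arm_command", "payload": {
  "steps": [
    {"dx": -0.0301, "dy": -0.0014, "dz": 0, "rx": 0, "ry": 0, "rz": 0, "claw": 1},
    {"dx": -0.0296, "dy": -0.0058, "dz": 0, "rx": 0, "ry": 0, "rz": 0, "claw": 1},
    {"dx": -0.0284, "dy": -0.0102, "dz": 0, "rx": 0, "ry": 0, "rz": 0, "claw": 1},
    {"dx": -0.0265, "dy": -0.0143, "dz": 0, "rx": 0, "ry": 0, "rz": 0, "claw": 1},
    {"dx": -0.0241, "dy": -0.0181, "dz": 0, "rx": 0, "ry": 0, "rz": 0, "claw": 1}
  ]
}}

```text
t: 6.7
eef_pos: [652.8, -264.9, 83.4]
tcp_rot: [3.132, 0.003, 1.578]
ft_force: [2.1, 2.3, -0.9]
opening: 0.227
```

Call:
{"api": "arm_command", "payload": {
  "steps": [
    {"dx": -0.0195, "dy": -0.0235, "dz": 0, "rx": 0, "ry": 0, "rz": 0, "claw": 1},
    {"dx": -0.0173, "dy": -0.0249, "dz": 0, "rx": 0, "ry": 0, "rz": 0, "claw": 1},
    {"dx": -0.0134, "dy": -0.0272, "dz": 0, "rx": 0, "ry": 0, "rz": 0, "claw": 1},
    {"dx": -0.0091, "dy": -0.0289, "dz": 0, "rx": 0, "ry": 0, "rz": 0, "claw": 1}
  ]
}}

```text
t: 7.2
eef_pos: [567.0, -322.0, 83.2]
tcp_rot: [3.123, 0.01, 1.573]
ft_force: [0.6, 5.6, 0.4]
opening: 0.216
```

Call:
{"api": "arm_command", "payload": {
  "steps": [
    {"dx": 0.006, "dy": -0.015, "dz": 0, "rx": 0, "ry": 0, "rz": 0, "claw": 1},
    {"dx": 0, "dy": -0.012, "dz": 0, "rx": 0, "ry": 0, "rz": 0, "claw": 1}
  ]
}}

```text
t: 7.45
eef_pos: [548.2, -325.2, 84.1]
tcp_rot: [3.107, 0.022, 1.568]
ft_force: [61.8, 16.8, -29.7]
opening: 0.227
```

Call:
{"api": "arm_command", "payload": {
  "steps": [
    {"dx": 0, "dy": 0.002, "dz": 0, "rx": 0, "ry": 0, "rz": 0, "claw": 1},
    {"dx": 0, "dy": 0, "dz": 0, "rx": 0, "ry": 0, "rz": 0, "claw": 1}
  ]
}}

```text
t: 7.7
eef_pos: [549.7, -325.6, 83.8]
tcp_rot: [3.105, 0.022, 1.567]
ft_force: [7.7, 3.8, -1.6]
opening: 0.217
```

```bash
python3 - <<'E'
from h import *
s=env.state();print(s['eef_pos'],s['ft_force'],s['tcp_rot'])
for n in ("scene","top"):
    p,d=env.read_camera(n); cv2.imwrite(f"pics/{n}2.png",p[:,:,::-1])
E
```

```text
[ 549.69065867 -325.59210301   83.75093007] [ 7.73493463  3.83207279 -1.62083847] [3.10480354 0.02187442 1.56742362]
```

View pics/scene2.png

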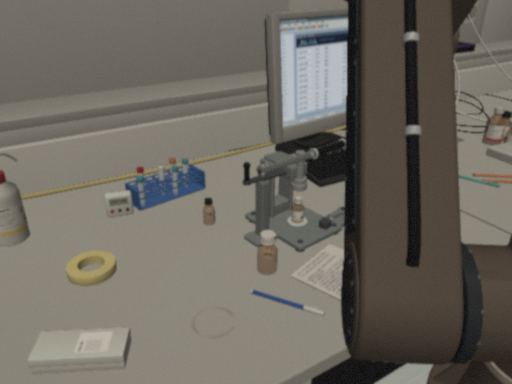

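View pics/top2.png

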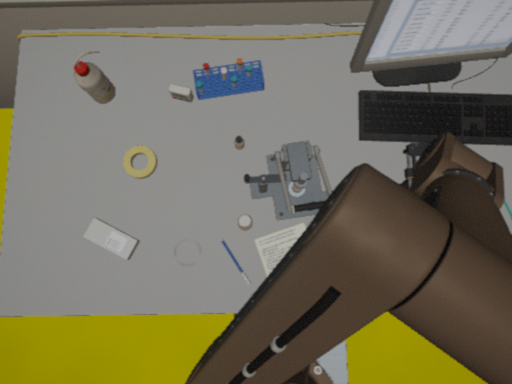

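Call:
{"api": "arm_command", "payload": {
  "steps": [
    {"dx": 0, "dy": 0, "dz": 0, "rx": 0, "ry": 0, "rz": 0, "claw": -1},
    {"dx": 0, "dy": 0, "dz": 0, "rx": 0, "ry": 0, "rz": 0, "claw": -1},
    {"dx": 0, "dy": 0, "dz": 0, "rx": 0.02, "ry": 0.014, "rz": 0, "claw": -1},
    {"dx": 0, "dy": 0, "dz": -0.03, "rx": 0, "ry": 0, "rz": 0, "claw": -1},
    {"dx": 0, "dy": 0, "dz": -0.06, "rx": 0, "ry": 0, "rz": 0, "claw": -1},
    {"dx": 0, "dy": 0, "dz": -0.06, "rx": 0, "ry": 0, "rz": 0, "claw": -1},
    {"dx": 0, "dy": 0, "dz": -0.06, "rx": 0, "ry": 0, "rz": 0, "claw": -1},
    {"dx": 0, "dy": 0, "dz": -0.06, "rx": 0, "ry": 0, "rz": 0, "claw": -1}
  ]
}}

```text
t: 8.8
eef_pos: [542.6, -328.0, 302.8]
tcp_rot: [-3.134, -0.005, 1.567]
ft_force: [0.4, -0.2, -0.8]
opening: 0.976
```

Call:
{"api": "arm_command", "payload": {
  "steps": [
    {"dx": 0.066, "dy": 0.002, "dz": -0.002, "rx": 0, "ry": 0, "rz": 0, "claw": -1},
    {"dx": 0.066, "dy": 0.002, "dz": -0.002, "rx": 0, "ry": 0, "rz": 0, "claw": -1},
    {"dx": 0.066, "dy": 0.002, "dz": 0, "rx": 0, "ry": 0, "rz": 0, "claw": -1},
    {"dx": 0.066, "dy": 0.002, "dz": 0, "rx": 0, "ry": 0, "rz": 0, "claw": -1},
    {"dx": 0.066, "dy": 0.002, "dz": 0, "rx": 0, "ry": 0, "rz": 0, "claw": -1},
    {"dx": 0.066, "dy": 0.002, "dz": 0, "rx": 0, "ry": 0, "rz": 0, "claw": -1},
    {"dx": 0.066, "dy": 0.002, "dz": 0, "rx": 0, "ry": 0, "rz": 0, "claw": -1},
    {"dx": 0.066, "dy": 0.002, "dz": 0, "rx": 0, "ry": 0, "rz": 0, "claw": -1},
    {"dx": 0, "dy": 0, "dz": 0, "rx": 0, "ry": 0, "rz": 0, "claw": -1}
  ]
}}

```text
t: 9.93
eef_pos: [553.6, 101.3, 311.3]
tcp_rot: [-3.137, 0.003, 1.563]
ft_force: [0.3, -1.0, 0.4]
opening: 0.997
```

```bash
python3 - <<'E'
from h import *
for n in ("scene","top"):
    p,d=env.read_camera(n); cv2.imwrite(f"pics/{n}3.png",p[:,:,::-1]); np.savez(f"{n}3.npz",p=p,d=d)
E
```

```text
(no output)
```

View pics/scene3.png

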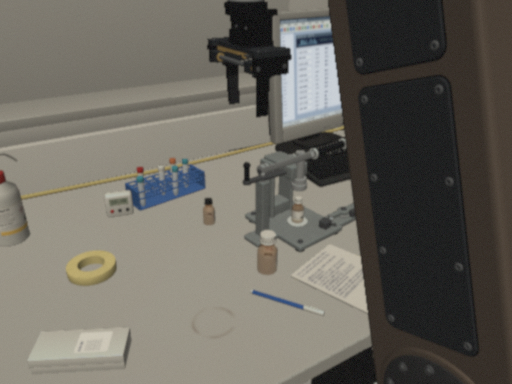

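View pics/top3.png

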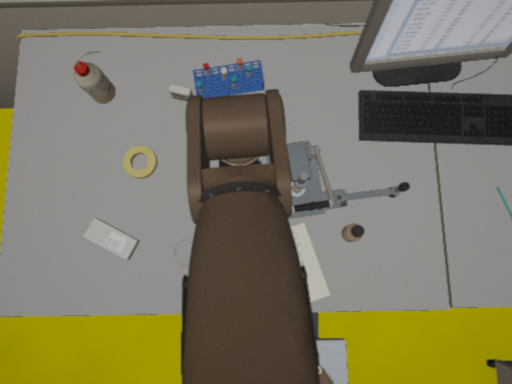

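```bash
python3 - <<'E'
from h import *
p=np.load('top3.npz')['p']; c=p[165:225,310:430]
g=cv2.cvtColor(c,cv2.COLOR_RGB2GRAY); m=(g<45).astype(np.uint8)
n,l,st,ce=cv2.connectedComponentsWithStats(m)
for i in range(1,n):
    if st[i,4]>15:
        u,v=ce[i]+[310,165]; print(st[i],(u,v),onplane('top',u,v,110),onplane('top',u,v,93))
cv2.imwrite('pics/legc.png',cv2.resize(c[:,:,::-1],None,fx=6,fy=6,interpolation=cv2.INTER_CUBIC))
E
```

```text
[89 18  9  8 43] (np.float64(402.8604651162791), np.float64(186.48837209302326)) [ 546.67529396 -304.11583318  110.        ] [ 549.5733213 -310.6012098   93.       ]
[ 0 36 19  9 87] (np.float64(318.01149425287355), np.float64(204.7816091954023)) [502.62046235 -83.10887976 110.        ] [504.76532691 -85.81591459  93.        ]
```

View pics/legc.png

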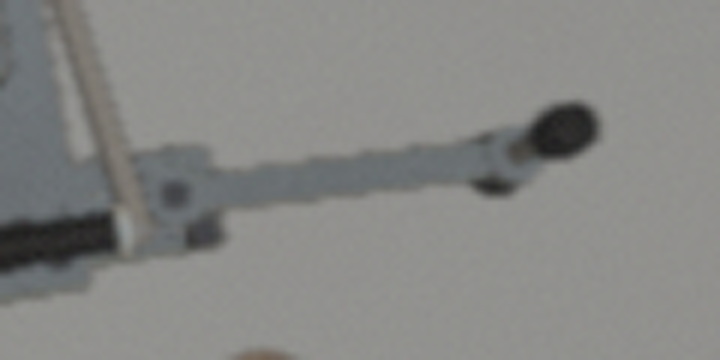

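Call:
{"api": "arm_command", "payload": {
  "steps": [
    {"dx": -0.005, "dy": 0.007, "dz": 0.03, "rx": 0, "ry": 0, "rz": 0, "claw": -1},
    {"dx": 0, "dy": 0, "dz": 0.05, "rx": 0, "ry": 0, "rz": 0, "claw": -1},
    {"dx": 0, "dy": 0, "dz": 0.04, "rx": 0, "ry": 0, "rz": 0, "claw": -1},
    {"dx": 0, "dy": 0, "dz": 0, "rx": 0, "ry": 0, "rz": 0, "claw": -1},
    {"dx": 0, "dy": 0, "dz": 0, "rx": 0, "ry": 0, "rz": 0, "claw": -1}
  ]
}}

```text
t: 10.65
eef_pos: [559.9, 86.4, 215.1]
tcp_rot: [-3.14, 0.005, 1.552]
ft_force: [-0.6, 0.2, 1.3]
opening: 1.0
```

Call:
{"api": "arm_command", "payload": {
  "steps": [
    {"dx": 0.0137, "dy": 0, "dz": 0, "rx": 0, "ry": 0, "rz": -0.012, "claw": -1},
    {"dx": 0, "dy": 0, "dz": 0, "rx": 0, "ry": 0, "rz": 0, "claw": -1}
  ]
}}

```text
t: 10.9
eef_pos: [561.0, 97.5, 217.3]
tcp_rot: [3.14, 0.004, 1.572]
ft_force: [-0.3, -0.7, -0.3]
opening: 1.002
```

Call:
{"api": "arm_command", "payload": {
  "steps": [
    {"dx": 0, "dy": -0.001, "dz": 0.03, "rx": 0, "ry": 0, "rz": 0, "claw": -1},
    {"dx": 0, "dy": 0, "dz": 0.027, "rx": 0, "ry": 0, "rz": 0, "claw": -1},
    {"dx": 0, "dy": 0, "dz": 0, "rx": 0, "ry": 0, "rz": 0, "claw": -1}
  ]
}}

```text
t: 11.28
eef_pos: [561.1, 98.2, 173.2]
tcp_rot: [3.136, 0.004, 1.574]
ft_force: [0.0, 0.2, 0.5]
opening: 1.001
```

Call:
{"api": "arm_command", "payload": {
  "steps": [
    {"dx": 0, "dy": -0.001, "dz": 0.006, "rx": 0, "ry": 0, "rz": 0, "claw": -1},
    {"dx": 0, "dy": 0, "dz": 0, "rx": 0, "ry": 0, "rz": 0, "claw": 1},
    {"dx": 0, "dy": 0, "dz": 0, "rx": 0, "ry": 0, "rz": 0, "claw": 1},
    {"dx": 0, "dy": 0, "dz": 0, "rx": 0, "ry": 0, "rz": 0, "claw": 1},
    {"dx": 0, "dy": 0, "dz": 0, "rx": 0, "ry": 0, "rz": 0, "claw": 1},
    {"dx": 0, "dy": 0, "dz": 0, "rx": 0, "ry": 0, "rz": 0, "claw": 1},
    {"dx": 0, "dy": 0, "dz": 0, "rx": 0, "ry": 0, "rz": 0, "claw": 1},
    {"dx": 0, "dy": 0, "dz": 0, "rx": 0, "ry": 0, "rz": 0, "claw": 1}
  ]
}}

```text
t: 12.28
eef_pos: [561.4, 98.5, 171.1]
tcp_rot: [3.132, 0.004, 1.574]
ft_force: [-0.4, 0.1, -0.0]
opening: 0.323
```

Call:
{"api": "arm_command", "payload": {
  "steps": [
    {"dx": 0, "dy": -0.001, "dz": 0, "rx": 0, "ry": 0, "rz": 0, "claw": 1},
    {"dx": 0, "dy": 0, "dz": 0, "rx": 0, "ry": 0, "rz": 0, "claw": 1},
    {"dx": 0, "dy": 0, "dz": 0, "rx": 0, "ry": 0, "rz": 0, "claw": 1},
    {"dx": 0, "dy": 0, "dz": 0, "rx": 0, "ry": 0, "rz": 0, "claw": 1}
  ]
}}

```text
t: 12.78
eef_pos: [560.7, 98.6, 171.1]
tcp_rot: [3.131, 0.004, 1.574]
ft_force: [0.2, 0.5, 0.2]
opening: 0.137
```

Call:
{"api": "arm_command", "payload": {
  "steps": [
    {"dx": 0, "dy": 0.012, "dz": 0, "rx": 0, "ry": 0, "rz": 0, "claw": 1},
    {"dx": -0.003, "dy": 0.0121, "dz": 0, "rx": 0, "ry": 0, "rz": 0, "claw": 1},
    {"dx": -0.006, "dy": 0.011, "dz": 0, "rx": 0, "ry": 0, "rz": 0, "claw": 1},
    {"dx": -0.0084, "dy": 0.0091, "dz": 0, "rx": 0, "ry": 0, "rz": 0, "claw": 1}
  ]
}}

```text
t: 13.28
eef_pos: [591.9, 86.4, 170.7]
tcp_rot: [-3.139, 0.001, 1.573]
ft_force: [-6.0, 3.5, 5.1]
opening: 0.14
```

Call:
{"api": "arm_command", "payload": {
  "steps": [
    {"dx": -0.0079, "dy": 0.0076, "dz": 0, "rx": 0, "ry": 0, "rz": 0, "claw": 1},
    {"dx": -0.0098, "dy": 0.0052, "dz": 0, "rx": 0, "ry": 0, "rz": 0, "claw": 1},
    {"dx": -0.011, "dy": 0.003, "dz": 0, "rx": 0, "ry": 0, "rz": 0, "claw": 1}
  ]
}}

```text
t: 13.65
eef_pos: [603.2, 64.8, 170.8]
tcp_rot: [-3.133, -0.002, 1.572]
ft_force: [-0.3, 6.6, 2.2]
opening: 0.14
```

Call:
{"api": "arm_command", "payload": {
  "steps": [
    {"dx": -0.006, "dy": 0.0, "dz": 0, "rx": 0, "ry": 0, "rz": 0, "claw": 1}
  ]
}}

```text
t: 13.78
eef_pos: [603.9, 60.0, 171.0]
tcp_rot: [-3.134, -0.002, 1.572]
ft_force: [4.2, 4.0, -0.3]
opening: 0.14
```

Call:
{"api": "arm_command", "payload": {
  "steps": [
    {"dx": -0.005, "dy": 0.0, "dz": 0, "rx": 0, "ry": 0, "rz": 0, "claw": 1}
  ]
}}

```text
t: 13.9
eef_pos: [604.3, 57.2, 171.0]
tcp_rot: [-3.135, -0.005, 1.571]
ft_force: [2.6, 23.7, -0.3]
opening: 0.142
```

Against the stop (23.7 N). Release, and rise.

Call:
{"api": "arm_command", "payload": {
  "steps": [
    {"dx": 0.002, "dy": 0, "dz": 0, "rx": 0, "ry": 0, "rz": 0, "claw": 0.3},
    {"dx": 0, "dy": 0, "dz": 0, "rx": 0, "ry": 0, "rz": 0, "claw": 0},
    {"dx": 0, "dy": 0, "dz": 0, "rx": 0, "ry": 0, "rz": 0, "claw": 0},
    {"dx": 0, "dy": 0, "dz": 0, "rx": 0, "ry": 0, "rz": 0, "claw": 0},
    {"dx": 0, "dy": 0, "dz": -0.03, "rx": 0, "ry": 0, "rz": 0, "claw": 0},
    {"dx": 0, "dy": 0, "dz": -0.06, "rx": 0, "ry": 0, "rz": 0, "claw": 0},
    {"dx": 0, "dy": 0, "dz": -0.06, "rx": 0, "ry": 0, "rz": 0, "claw": 0},
    {"dx": 0, "dy": 0, "dz": -0.03, "rx": 0, "ry": 0, "rz": 0, "claw": 0}
  ]
}}

```text
t: 14.9
eef_pos: [604.4, 57.2, 316.7]
tcp_rot: [-3.129, -0.003, 1.571]
ft_force: [-1.2, 0.6, -0.6]
opening: 0.503
```

```bash
python3 - <<'E'
from h import *
s=env.state();print(s['joints'].round(3))
p,d=env.read_camera('scene'); cv2.imwrite(f"pics/scene4.png",cv2.resize(p[120:260,180:370,::-1],None,fx=4,fy=4,interpolation=cv2.INTER_CUBIC))
E
```

```text
[-0.016  0.388  1.453  0.003  1.313 -0.017]
```

View pics/scene4.png

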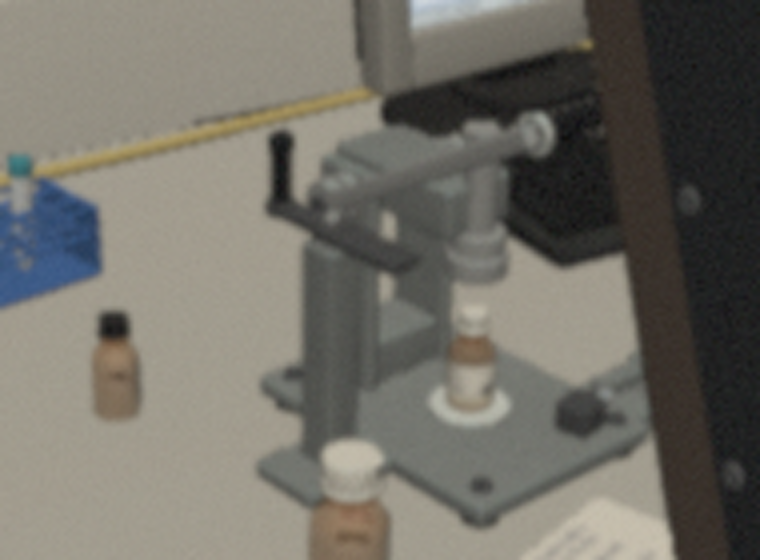

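Call:
{"api": "arm_command", "payload": {
  "steps": [
    {"dx": 0, "dy": 0, "dz": 0, "rx": 0, "ry": 0, "rz": -0.08, "claw": -1},
    {"dx": 0, "dy": 0, "dz": 0, "rx": -0.08, "ry": 0, "rz": 0, "claw": -1},
    {"dx": 0, "dy": 0, "dz": 0, "rx": -0.08, "ry": 0, "rz": 0, "claw": -1},
    {"dx": 0, "dy": 0, "dz": 0, "rx": 0, "ry": 0, "rz": 0, "claw": -1}
  ]
}}

```text
t: 15.45
eef_pos: [604.7, 56.8, 317.8]
tcp_rot: [2.894, -0.003, 1.701]
ft_force: [0.2, -0.5, 0.4]
opening: 0.86
```

```bash
cat > st.py <<'E'
from h import *
import sys
s=env.state(); M=R.from_euler('xyz',s['tcp_rot']).as_matrix(); p=s['eef_pos']
print('tcp',p.round(1),'F',s['ft_force'].round(1),'open',round(s['opening'],3),'j',s['joints'].round(3))
print('tooly',M[:,1].round(3),'toolz',M[:,2].round(3))
c,sn=np.cos(.125),np.sin(.125)
B=p-12*M[:,2]; q=B-[577,-37.3,0]; print('bar pt in press', np.round([q[0]*c+q[1]*sn,-q[0]*sn+q[1]*c,q[2]],1))
if len(sys.argv)>3:
    x,y,z=map(float,sys.argv[1:4]); T=np.array([577+x*c-y*sn,-37.3+x*sn+y*c,z]); D=M.T@(T-B); print('tool delta/800',(D/800).round(4),'mm',D.round(1))
E
python3 st.py -92 0 300
```

```text
tcp [604.7  56.8 317.8] F [ 0.2 -0.5  0.4] open 0.86 j [-0.035  0.283  1.63   0.052  0.984 -0.188]
tooly [0.961 0.125 0.245] toolz [ 0.243  0.035 -0.969]
bar pt in press [ 36.3  89.9 329.4]
tool delta/800 [-0.1117 -0.165  -0.0042] mm [ -89.3 -132.    -3.4]
```

Call:
{"api": "arm_command", "payload": {
  "steps": [
    {"dx": -0.028, "dy": -0.041, "dz": -0.001, "rx": 0, "ry": 0, "rz": 0, "claw": -1},
    {"dx": -0.028, "dy": -0.041, "dz": -0.001, "rx": 0, "ry": 0, "rz": 0, "claw": -1},
    {"dx": -0.028, "dy": -0.041, "dz": -0.001, "rx": 0, "ry": 0, "rz": 0, "claw": -1},
    {"dx": -0.026, "dy": -0.04, "dz": -0.001, "rx": 0, "ry": 0, "rz": 0, "claw": -1},
    {"dx": 0, "dy": 0, "dz": 0, "rx": 0, "ry": 0, "rz": 0, "claw": -1},
    {"dx": 0, "dy": 0, "dz": 0, "rx": 0, "ry": 0, "rz": 0, "claw": -1}
  ]
}}

```text
t: 16.2
eef_pos: [488.8, -49.9, 286.8]
tcp_rot: [2.908, -0.007, 1.702]
ft_force: [0.1, -0.7, 0.3]
opening: 1.001
```

```bash
python3 st.py -92 0 225
```

```text
tcp [488.8 -49.9 286.8] F [ 0.1 -0.7  0.3] open 1.001 j [-0.293  0.137  1.91   0.131  0.888 -0.495]
tooly [0.965 0.126 0.231] toolz [ 0.229  0.037 -0.973]
bar pt in press [-91.9  -1.6 298.5]
tool delta/800 [ 0.0013 -0.0214  0.0893] mm [  1.1 -17.1  71.5]
```

Call:
{"api": "arm_command", "payload": {
  "steps": [
    {"dx": 0.001, "dy": -0.007, "dz": 0.03, "rx": 0, "ry": 0, "rz": 0, "claw": -1},
    {"dx": 0, "dy": -0.007, "dz": 0.028, "rx": 0, "ry": 0, "rz": 0, "claw": -1},
    {"dx": 0, "dy": -0.005, "dz": 0.018, "rx": 0, "ry": 0, "rz": 0, "claw": -1},
    {"dx": 0, "dy": 0, "dz": 0, "rx": 0, "ry": 0, "rz": 0, "claw": -1}
  ]
}}

```text
t: 16.7
eef_pos: [491.6, -46.9, 222.7]
tcp_rot: [2.91, -0.008, 1.705]
ft_force: [-0.9, 0.1, 0.4]
opening: 1.001
```

```bash
python3 st.py -92 0 225; python3 - <<'E'
from h import *
p,d=env.read_camera('scene'); cv2.imwrite(f"pics/scene5.png",cv2.resize(p[20:260,180:420,::-1],None,fx=2.4,fy=2.4,interpolation=cv2.INTER_CUBIC))
E
```

```text
tcp [491.6 -46.9 222.7] F [-0.9  0.1  0.4] open 1.001 j [-0.285  0.218  2.     0.153  0.72  -0.523]
tooly [0.965 0.129 0.229] toolz [ 0.226  0.038 -0.973]
bar pt in press [-88.7   1.  234.4]
tool delta/800 [-0.0013 -0.0068  0.0105] mm [-1.  -5.4  8.4]
```

View pics/scene5.png

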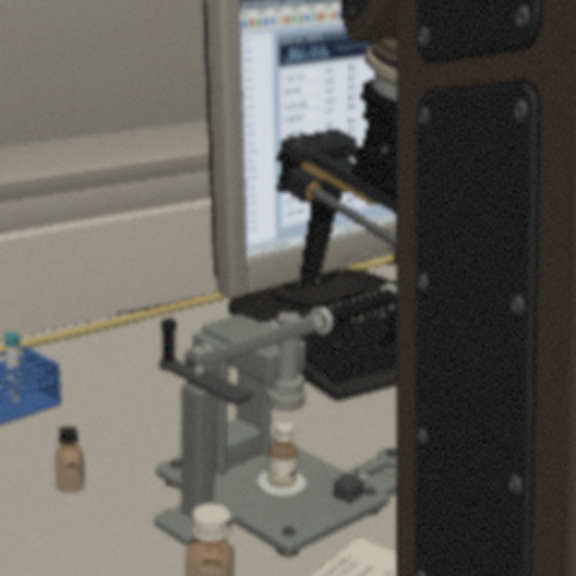

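Call:
{"api": "arm_command", "payload": {
  "steps": [
    {"dx": -0.001, "dy": -0.0068, "dz": 0.011, "rx": 0, "ry": 0, "rz": 0, "claw": -1},
    {"dx": 0, "dy": 0, "dz": 0, "rx": 0, "ry": 0, "rz": 0, "claw": 1},
    {"dx": 0, "dy": 0, "dz": 0, "rx": 0, "ry": 0, "rz": 0, "claw": 1},
    {"dx": 0, "dy": 0, "dz": 0, "rx": 0, "ry": 0, "rz": 0, "claw": 1},
    {"dx": 0, "dy": 0, "dz": 0, "rx": 0, "ry": 0, "rz": 0, "claw": 1},
    {"dx": 0, "dy": 0, "dz": 0, "rx": 0, "ry": 0, "rz": 0, "claw": 1},
    {"dx": 0, "dy": 0, "dz": 0, "rx": 0, "ry": 0, "rz": 0, "claw": 1},
    {"dx": 0, "dy": 0, "dz": 0, "rx": 0, "ry": 0, "rz": 0, "claw": 1}
  ]
}}

```text
t: 17.75
eef_pos: [489.8, -48.2, 214.9]
tcp_rot: [2.906, -0.006, 1.706]
ft_force: [-0.1, -0.3, 0.1]
opening: 0.322
```

```bash
python3 st.py -92 0 225
```

```text
tcp [489.8 -48.2 214.9] F [-0.1 -0.3  0.1] open 0.322 j [-0.289  0.225  2.017  0.159  0.693 -0.536]
tooly [0.964 0.13  0.233] toolz [ 0.23   0.037 -0.972]
bar pt in press [-90.7  -0.  226.5]
tool delta/800 [ 0.     -0.002   0.0015] mm [ 0.  -1.6  1.2]
```

Call:
{"api": "arm_command", "payload": {
  "steps": [
    {"dx": 0, "dy": -0.001, "dz": 0.002, "rx": 0, "ry": 0, "rz": 0, "claw": 1},
    {"dx": 0, "dy": 0, "dz": 0, "rx": 0, "ry": 0, "rz": 0, "claw": 1},
    {"dx": 0, "dy": 0, "dz": 0, "rx": 0, "ry": 0, "rz": 0, "claw": 1},
    {"dx": 0, "dy": 0, "dz": 0, "rx": 0, "ry": 0, "rz": 0, "claw": 1}
  ]
}}

```text
t: 18.25
eef_pos: [488.9, -48.2, 212.8]
tcp_rot: [2.907, -0.006, 1.706]
ft_force: [-0.5, -0.7, 0.6]
opening: 0.159
```

```bash
python3 st.py -106 0 208
```

```text
tcp [488.9 -48.2 212.8] F [-0.5 -0.7  0.6] open 0.159 j [-0.29   0.227  2.021  0.16   0.688 -0.537]
tooly [0.964 0.13  0.232] toolz [ 0.229  0.037 -0.973]
bar pt in press [-91.5   0.  224.4]
tool delta/800 [ 0.     -0.0224  0.0158] mm [  0.  -17.9  12.6]
```

Call:
{"api": "arm_command", "payload": {
  "steps": [
    {"dx": 0, "dy": -0.0176, "dz": 0.0192, "rx": 0, "ry": 0, "rz": 0, "claw": 1},
    {"dx": 0, "dy": -0.0138, "dz": 0.0214, "rx": 0, "ry": 0, "rz": 0, "claw": 1}
  ]
}}

```text
t: 18.5
eef_pos: [474.0, -50.4, 176.8]
tcp_rot: [2.901, -0.004, 1.706]
ft_force: [-0.5, 3.2, 5.4]
opening: 0.159
```

```bash
python3 st.py -112.8 0 167.1
```

```text
tcp [474.  -50.4 176.8] F [-0.5  3.2  5.4] open 0.159 j [-0.306  0.26   2.103  0.196  0.57  -0.595]
tooly [0.962 0.13  0.239] toolz [ 0.236  0.036 -0.971]
bar pt in press [-106.7   -0.2  188.5]
tool delta/800 [ 0.0002 -0.0138  0.0241] mm [  0.2 -11.   19.3]
```

Call:
{"api": "arm_command", "payload": {
  "steps": [
    {"dx": 0, "dy": -0.0118, "dz": 0.0232, "rx": 0, "ry": 0, "rz": 0, "claw": 1},
    {"dx": 0, "dy": -0.0084, "dz": 0.0241, "rx": 0, "ry": 0, "rz": 0, "claw": 1}
  ]
}}

```text
t: 18.75
eef_pos: [467.4, -51.2, 136.3]
tcp_rot: [2.898, -0.003, 1.706]
ft_force: [-1.3, 2.6, 6.8]
opening: 0.159
```

```bash
python3 st.py -114.5 0 126.4
```

```text
tcp [467.4 -51.2 136.3] F [-1.3  2.6  6.8] open 0.159 j [-0.313  0.324  2.166  0.251  0.445 -0.663]
tooly [0.962 0.13  0.241] toolz [ 0.239  0.035 -0.97 ]
bar pt in press [-113.4   -0.2  148. ]
tool delta/800 [ 0.0002 -0.0079  0.0258] mm [ 0.2 -6.3 20.7]
```

Call:
{"api": "arm_command", "payload": {
  "steps": [
    {"dx": 0, "dy": -0.0075, "dz": 0.0255, "rx": 0, "ry": 0, "rz": 0, "claw": 1},
    {"dx": 0, "dy": -0.0023, "dz": 0.0254, "rx": 0, "ry": 0, "rz": 0, "claw": 1}
  ]
}}

```text
t: 19.0
eef_pos: [470.0, -50.9, 94.8]
tcp_rot: [2.896, -0.002, 1.705]
ft_force: [-6.5, -0.1, 7.8]
opening: 0.159
```

```bash
python3 st.py -106.9 0 88.1
```

```text
tcp [470.  -50.9  94.8] F [-6.5 -0.1  7.8] open 0.159 j [-0.31   0.409  2.204  0.34   0.324 -0.756]
tooly [0.961 0.13  0.244] toolz [ 0.241  0.034 -0.97 ]
bar pt in press [-110.8   -0.2  106.4]
tool delta/800 [ 0.0002 -0.0008  0.0234] mm [ 0.2 -0.7 18.8]
```

Call:
{"api": "arm_command", "payload": {
  "steps": [
    {"dx": 0, "dy": 0.0, "dz": 0.0234, "rx": 0, "ry": 0, "rz": 0, "claw": 1}
  ]
}}

```text
t: 19.12
eef_pos: [474.2, -50.4, 76.2]
tcp_rot: [2.896, -0.002, 1.705]
ft_force: [-2.0, 1.1, 9.3]
opening: 0.159
```

```bash
python3 st.py -104.5 0 80
```

```text
tcp [474.2 -50.4  76.2] F [-2.   1.1  9.3] open 0.159 j [-0.305  0.452  2.21   0.394  0.277 -0.808]
tooly [0.961 0.13  0.243] toolz [ 0.241  0.034 -0.97 ]
bar pt in press [-106.6   -0.3   87.9]
tool delta/800 [0.0003 0.0001 0.0102] mm [0.2 0.1 8.1]
```

Call:
{"api": "arm_command", "payload": {
  "steps": [
    {"dx": 0, "dy": 0.0005, "dz": 0.009, "rx": 0, "ry": 0, "rz": 0, "claw": 1},
    {"dx": 0, "dy": 0, "dz": 0.003, "rx": 0, "ry": 0, "rz": 0, "claw": 1}
  ]
}}

```text
t: 19.38
eef_pos: [477.3, -50.0, 66.4]
tcp_rot: [2.896, -0.002, 1.705]
ft_force: [-3.1, 0.5, 9.2]
opening: 0.164
```

```bash
python3 st.py -104.5 0 80
```

```text
tcp [477.3 -50.   66.4] F [-3.1  0.5  9.2] open 0.164 j [-0.302  0.476  2.211  0.429  0.254 -0.841]
tooly [0.961 0.129 0.244] toolz [ 0.241  0.034 -0.97 ]
bar pt in press [-103.5   -0.2   78. ]
tool delta/800 [ 0.0003 -0.0007 -0.0027] mm [ 0.3 -0.5 -2.1]
```

Call:
{"api": "arm_command", "payload": {
  "steps": [
    {"dx": 0, "dy": 0, "dz": 0.005, "rx": 0, "ry": 0, "rz": 0, "claw": 1}
  ]
}}

```text
t: 19.5
eef_pos: [478.5, -49.9, 63.1]
tcp_rot: [2.894, -0.001, 1.705]
ft_force: [-12.9, -1.4, 34.9]
opening: 0.163
```

```bash
python3 st.py -104.5 0 80;python3 - <<'E'
from h import *
for n in('scene','top'):
    p,d=env.read_camera(n); cv2.imwrite(f"pics/{n}6.png",p[:,:,::-1]);np.savez(n+'6.npz',p=p,d=d)
p=np.load('scene6.npz')['p']
cv2.imwrite(f"pics/scene6c.png",cv2.resize(p[60:280,180:420,::-1],None,fx=2.5,fy=2.5,interpolation=cv2.INTER_CUBIC))
E
```

```text
tcp [478.5 -49.9  63.1] F [-12.9  -1.4  34.9] open 0.163 j [-0.301  0.484  2.211  0.445  0.245 -0.857]
tooly [0.961 0.129 0.245] toolz [ 0.242  0.034 -0.97 ]
bar pt in press [-102.3   -0.2   74.7]
tool delta/800 [ 0.0003 -0.0011 -0.0071] mm [ 0.3 -0.9 -5.7]
```

View pics/scene6c.png

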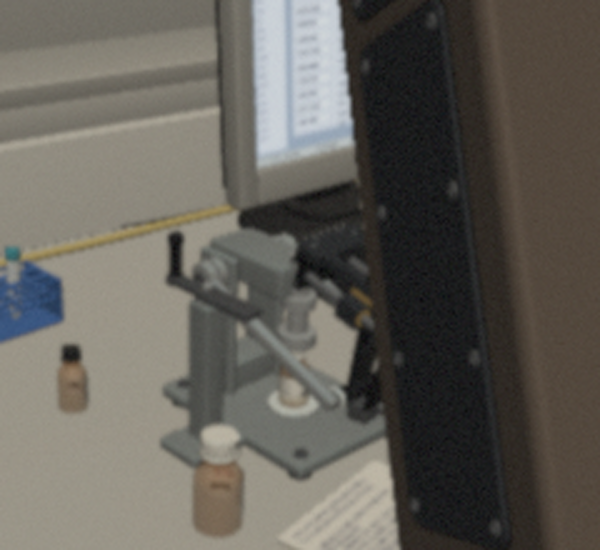

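View pics/top6.png

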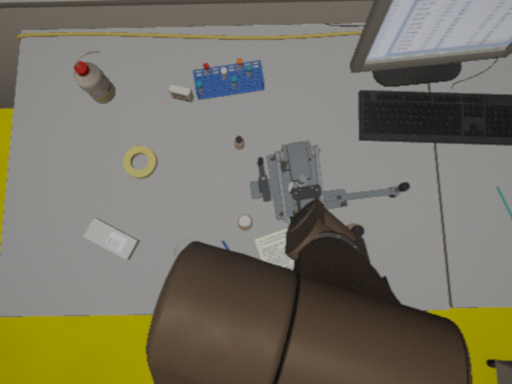

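Call:
{"api": "arm_command", "payload": {
  "steps": [
    {"dx": 0, "dy": 0, "dz": 0, "rx": 0, "ry": 0, "rz": 0, "claw": 1}
  ]
}}

```text
t: 19.73
eef_pos: [478.1, -49.8, 64.2]
tcp_rot: [2.893, -0.001, 1.705]
ft_force: [-8.8, -2.6, 13.4]
opening: 0.162
```

```bash
python3 st.py; python3 - <<'E'
from h import *
c,s=np.cos(.125),np.sin(.125)
def W(x,y,z): return [577+x*c-y*s,-37.3+x*s+y*c,z]
p0=np.load('scene0.npz')['p']
p=np.load('scene6.npz')['p'].copy()
for v in (.70,.78,.87):
    b=.5236-v
    u=proj('scene',W(55-170*np.cos(b),54,140+170*np.sin(b))); print(v,np.round(u,1))
print('up',proj('scene',W(-92,54,225)),'hinge',proj('scene',W(55,54,140)))
print('catch pin pred 1.57',proj('scene',W(40,95,199)),proj('top',W(40,95,199)), 'leg pred top',proj('top',W(-60+160*np.cos(1.6),-110-160*np.sin(1.6),110)))
big=cv2.resize(p[190:250,270:350,::-1],None,fx=9,fy=9,interpolation=cv2.INTER_CUBIC)
cv2.imwrite('pics/tip.png',big)
b0=cv2.resize(p0[130:190,270:350,::-1],None,fx=9,fy=9,interpolation=cv2.INTER_CUBIC); cv2.imwrite('pics/tip0.png',b0)
E
```

```text
tcp [478.1 -49.8  64.2] F [-8.8 -2.6 13.4] open 0.162 j [-0.301  0.481  2.212  0.445  0.246 -0.857]
tooly [0.961 0.13  0.246] toolz [ 0.243  0.034 -0.969]
bar pt in press [-1.026e+02 -1.000e-01  7.580e+01]
0.7 [313.5 211.4]
0.78 [312.1 216.5]
0.87 [310.1 221.8]
up (np.float64(309.5688870074901), np.float64(155.81179980341275)) hinge (np.float64(260.6300027086818), np.float64(171.73804117227647))
catch pin pred 1.57 (np.float64(250.61362613322166), np.float64(153.51323735062124)) (np.float64(261.1828219901413), np.float64(158.59043351131422)) leg pred top (np.float64(406.3862586986784), np.float64(186.50260248699996))
```

View pics/tip.png

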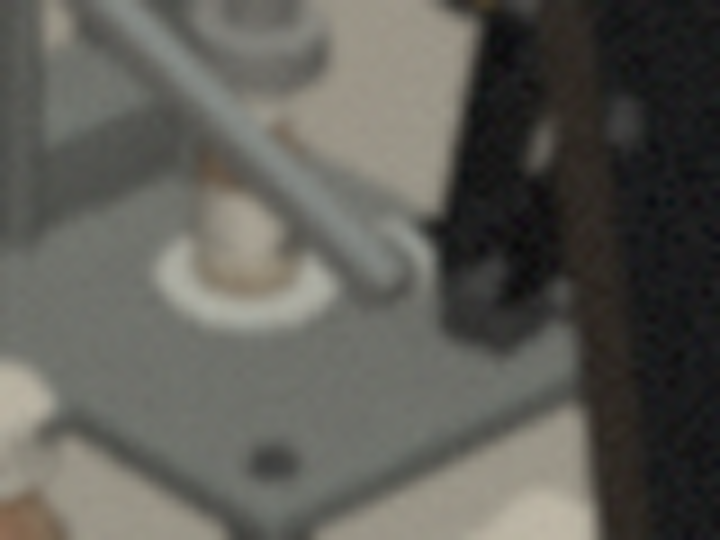

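View pics/tip0.png

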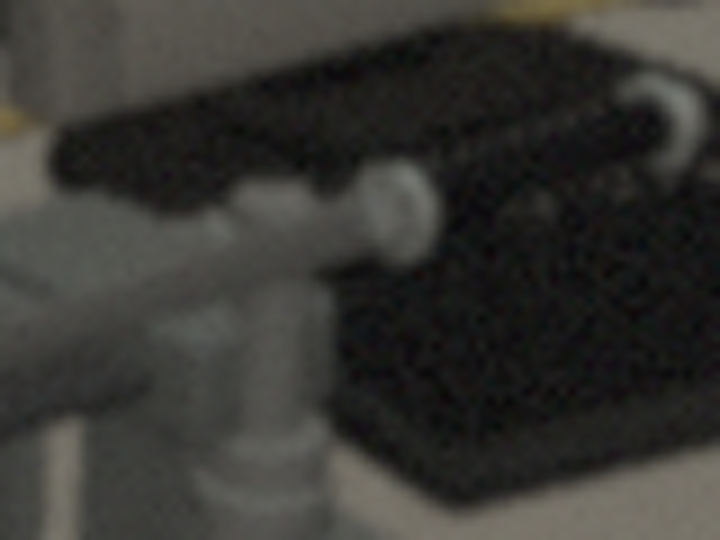

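```bash
python3 - <<'E'
from h import *
c,s=np.cos(.125),np.sin(.125)
def F(n):
    d=np.load(n+'6.npz')['d'] if n!='x' else None
    out=[]
    for v in range(150,235):
        for u in range(255,330):
            if d[v,u]>0:
                P=pt(n,u,v,d[v,u]); q=P-[577,-37.3,0]; out.append([q[0]*c+q[1]*s,-q[0]*s+q[1]*c,q[2]])
    return np.array(out)
Q=F('scene')
m=(Q[:,1]>40)&(Q[:,1]<66)&(Q[:,0]<30)&(Q[:,0]>-110)&(Q[:,2]>60)&(Q[:,2]<146)
A=Q[m]; print(len(A))
k=np.polyfit(A[:,0],A[:,2],1); print('slope angle',np.arctan(k[0]),'lever',.5236+np.arctan(k[0]), 'z at 55',np.polyval(k,55))
r=A[:,2]-np.polyval(k,A[:,0]); g=abs(r)<6; k=np.polyfit(A[g,0],A[g,2],1); print(g.sum(),'lever',.5236+np.arctan(k[0]),np.polyval(k,55), A[g,0].min(),A[g,0].max())
# catch pin top in top view, bottles now
p=np.load('top6.npz')['p']
E
```

```text
340
slope angle 0.3539743532485597 lever 0.8775743532485596 z at 55 144.3451744137611
295 lever 0.8764703995917471 145.02554284733986 -109.99223232803753 28.58443943782016
```

Call:
{"api": "arm_command", "payload": {
  "steps": [
    {"dx": 0, "dy": 0, "dz": 0.001, "rx": 0, "ry": 0, "rz": 0, "claw": 1},
    {"dx": 0, "dy": 0, "dz": 0.001, "rx": 0, "ry": 0, "rz": 0, "claw": 1},
    {"dx": 0, "dy": 0, "dz": 0.001, "rx": 0, "ry": 0, "rz": 0, "claw": 1},
    {"dx": 0, "dy": 0, "dz": 0.001, "rx": 0, "ry": 0, "rz": 0, "claw": 1},
    {"dx": 0, "dy": 0, "dz": 0.001, "rx": 0, "ry": 0, "rz": 0, "claw": 1}
  ]
}}

```text
t: 20.35
eef_pos: [478.3, -49.8, 64.0]
tcp_rot: [2.889, -0.0, 1.705]
ft_force: [-9.3, -2.2, 17.9]
opening: 0.162
```

```bash
python3 st.py; python3 - <<'E'
from h import *
c,s=np.cos(.125),np.sin(.125)
p,d=env.read_camera('scene'); out=[]
for v in range(150,235):
    for u in range(255,330):
        if d[v,u]>0:
            q=pt('scene',u,v,d[v,u])-[577,-37.3,0]; out.append([q[0]*c+q[1]*s,-q[0]*s+q[1]*c,q[2]])
Q=np.array(out); m=(Q[:,1]>40)&(Q[:,1]<66)&(Q[:,0]<30)&(Q[:,0]>-110)&(Q[:,2]>60)&(Q[:,2]<146); A=Q[m]
k=np.polyfit(A[:,0],A[:,2],1); print('lever',.5236+np.arctan(k[0]))
p2,d2=env.read_camera('top'); p0=np.load('top0.npz')['p']
def fnd(im,u,v,bright):
    g=cv2.GaussianBlur(cv2.cvtColor(im,cv2.COLOR_RGB2GRAY),(0,0),1)[v-8:v+9,u-8:u+9]
    mm=(g>g.max()-25) if bright else (g<g.min()+25); y,x=np.nonzero(mm); return (x.mean()+u-8).round(1),(y.mean()+v-8).round(1)
for n,u,v,b in (('a',357,230,0),('b',239,139,0),('c',245,220,1)): print(n,fnd(p0,u,v,b),fnd(p2,u,v,b))
cv2.imwrite('pics/top7.png',p2[:,:,::-1]); cv2.imwrite('pics/scene7.png',p[:,:,::-1])
E
```

```text
tcp [478.3 -49.8  64. ] F [-9.3 -2.2 17.9] open 0.162 j [-0.302  0.482  2.215  0.461  0.24  -0.874]
tooly [0.96 0.13 0.25] toolz [ 0.247  0.034 -0.968]
bar pt in press [-102.5   -0.2   75.6]
lever 0.8684381871849522
a (np.float64(356.6), np.float64(230.7)) (np.float64(355.3), np.float64(232.4))
b (np.float64(238.4), np.float64(139.7)) (np.float64(238.8), np.float64(139.6))
c (np.float64(244.3), np.float64(218.0)) (np.float64(244.2), np.float64(218.1))
```

View pics/top7.png

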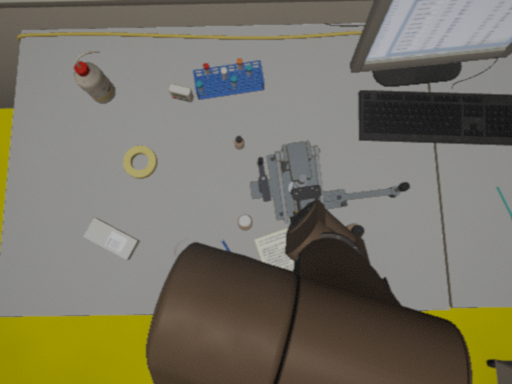

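The top view shows the leg out with its knob at (403,187) and the catch pin aside at (261,160). The bottles stand where they were, though the arm partly hides bottle a at (356,231). The lever reads about 0.87 rad and the grip is pressing on it, so I'm handing in.

```bash
python3 - <<'E'
from cell import env
print(env.job_done()); s=env.state(); print(s['t'],s['eef_pos'],s['ft_force'],s['opening'])
E
```

```text
the job is handed in; nothing more can be done
None
the job is handed in; nothing more can be done
```

I swung the leg out to its stop, flipped the catch aside to its stop, then pulled the fork lever fully down. The job was handed in at about 20.5 s with the gripper still holding the lever. No verdict was reported.

**Last checks**
- **Leg:** the knob position puts it at about 1.59 rad, seated against the stop.
- **Catch:** the pin sat within 2 pixels of where 1.57 rad would put it. I had pushed it against its stop with about 24 N.
- **Lever:** a fit to the depth image gave about 0.87 rad, twice.
- **Grip on the lever:** the wrist force was about 18 N upward, with the bar between the pads.
- **Bottles b and c:** they moved less than half a pixel.
- **Bottle a:** it read about 2 pixels (about 4 mm) off. The arm partly hid it, so I take that as a masking effect rather than movement.

**What disagreed**
- **Bar height:** worked out from the gripper pose, the bar came out 6 mm lower than expected for a fully lowered lever. It may have slipped a little in the pads; the camera fit still shows the lever fully down.
- **Force peaks:** the wrist force briefly reached about 70 N when the leg hit its stop and about 37 N when the lever did. I eased off both times. I took the lever peak as the lever's own stop, but did not separately rule out the gripper body touching the press.
- **Tilt:** I leaned the gripper back about 0.25 rad while pulling the lever, rather than keeping it straight down. This kept its body clear of the press head.

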